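# Seat the carving blank and hold the chip extractor gate open

### The job

Get the bench ready for carving: lower the wooden blank (do not drop it) into the two yellow V rests of the cradle, lying along the cradle and roughly centred on it, and let go of it. Then pull the blue chip extractor's spring-return gate out by its black grip until the gate's yellow pointer stands beside the orange clip, within the clip's width, and finish while still holding it there; the gate springs shut if released. Leave the mushroom, the bowl and the brush where they are.

Things in the scene. Friction and masses are not known exactly. Their poses are not given: they have to be found in the camera images.
- log: Carving blank: a straight wooden branch piece hewn to eight flat sides, 46 mm across flats, 170 mm long, 0.14 to 0.28 kg, brown with dark bark patches. At the start it lies on the bench on one flat. Origin: middle of the flat that is underneath at the start; x along its length, z up at the start. Its two ends are alike.
- log_center (a point): Centre of the blank, 23 mm above the bench at the start; axes as log.
- cradle: Fixed plywood cradle: base 150 x 90 x 14 mm with two narrow yellow V rests, each 18 mm thick along x, at x = -55 and +55 mm (92 mm free between them). The 90 degree V opens upward; its bottom line runs along x 68 mm above the bench, its arms reach 26 mm out in y and 94 mm up. Origin: under the base's centre, on the bench; z up.
- cradle_seat (a point): Where the centre of the seated blank belongs: above the cradle's origin, 100.5 mm above the bench; axes as cradle. The blank fits lying along x, with a flat on each V face and a flat on top.
- extractor: Fixed blue chip extractor intake, a box reaching from x = -110 to +90 mm and y = -60 to +60 mm, 86 mm high with its two aluminium rails, and a black hose stub (radius 30 mm, up to x = +123 mm) behind. Origin on the bench, straight below the middle of the closed gate's grip; its -x is the way the gate is pulled, roughly towards the robot; z up.
- gate (a joint): Travel of the gate in m: 0 = closed against its stop (as at the start), growing as it is pulled along the extractor's -x, at most 0.090. A spring pulls it shut: 5 N when closed, 1 N more per 10 mm. The gate is a steel plate in the top of the extractor, top face 86 mm above the bench.
- grip_point (a point): Point in the black upright grip plate on the gate, the part to hold: 14 mm thick (along x), 50 mm wide (along y), from 86 to 136 mm above the bench. The point is in its middle in x and y, 116 mm above the bench, a good height to pinch it at from above with the fingers before and behind it (closing along x). Axes as the extractor; moves with the gate.
- gate_pointer (a point): Tip of the gate's yellow pointer, a 5 mm wide finger lying over the extractor's +y rail at the same x as the grip, 60 mm to the +y side of the grip's middle; moves with the gate; axes as the extractor.
- mark: Orange clip fixed on the extractor's +y side wall, 14 mm wide (along the extractor's x), 34 mm thick (in y), its inner face 2 mm beyond the pointer's tip, from 60 to 92 mm above the bench, 45 to 70 mm ahead (-x) of the closed gate's pointer. Origin: centre of its underside; axes as the extractor.
- mark_top (a point): Middle of the clip (in x and y), at the pointer's height; axes as the extractor. The gate is at the mark when the pointer has the same x, along the extractor, as this point.
- mushroom: Bystander: carved mushroom with a red cap with white dots, 68 mm across, 78 mm tall. Origin: centre of its foot.
- bowl: Bystander: turned wooden bowl, 90 mm across, 40 mm high. Origin: centre of its foot.
- brush: Bystander: bench brush lying on the bench, 160 mm long. Origin: at its middle, on the bench; handle to its -x.
Not all that is in view belongs to the job. Leave any pink, red or turquoise look-alike of the log alone.

How it is judged:
On the way, in this order (a step that is already met when the one before it is completed fails the run):
1. the blank lies in both V rests, centred, released (x of log_center in the frame of cradle_seat between -0.025 and 0.025 m and y of log_center in the frame of cradle_seat between -0.007 and 0.007 m and z of log_center in the frame of cradle_seat between -0.006 and 0.006 m and angle between the x axis of log_center and the x axis of cradle_seat, either way round below 0.12 rad and contact force between log and the fingers below 0.05 N and contact force between log and cradle above 0.4 N), for 0.3 s.
2. the gate's pointer is at the orange clip, the grip held by the fingers (x of gate_pointer in the frame of mark_top between -0.007 and 0.007 m and contact force between the fingers and gate above 2 N), for 0.3 s.
At the end, for the whole second after the job is handed in: The blank lies in both V rests, untouched by the fingers: centre within 25 mm along the cradle, 7 mm across, 6 mm in height of its seat, within 0.12 rad. The gate stands still, its pointer within 7 mm of the clip's middle, the fingers pressing on its grip with over 2 N (all of step 1 and all of step 2 and velocity of joint gate between -0.01 and 0.01 m/s); the arm keeps its last pose, push and grip.
It fails at once if the blank is dropped or thrown (faster than 0.5 m/s while no finger touches it) (linear speed of log above 0.5 m/s and contact force between the fingers and log below 0.05 N).
It fails at once if the mushroom is moved by more than 20 mm (distance of mushroom from where it was at the start of the episode above 0.02 m).
It fails at once if the bowl is moved by more than 20 mm (distance of bowl from where it was at the start of the episode above 0.02 m).
It fails at once if the brush is moved by more than 20 mm (distance of brush from where it was at the start of the episode above 0.02 m).
It also fails if it takes over 51 s, if anything falls off the work surface, if the arm or the gripper's body presses on something with over 40 N, if the wrist force passes 120 N, or if a joint passes its speed limit or range.

### The arm

A 6-joint arm with a two-finger parallel gripper is mounted at the origin on the work surface. World frame = base frame: x ahead of the robot, y to its left, z up, the work surface at z = 0. Lengths are in m, angles in rad, forces in N, time in s.
With the tool pointing down it reaches from about 0.425 to 0.925 m from the base axis. Payload 12.5 kg.
Tool frame: the origin (TCP) lies at the very end of the fingers, on their centre line; the grasp point (between the pads) lies 19 mm behind it (grasp_offset is the distance from the TCP to the grasp point, in m); z points along the fingers, y is the line along which they close (so a half turn about z gives the same grasp; the last joint's range is limited). The gripper opens to 85 mm and grips with 20 to 120 N. Pads are 22 mm wide; open, the fingers measure 114 mm over their backs; the gripper's body (76 mm by 85 mm) begins 54 mm behind the grasp point. The pads swing forward as they close: fully open they stand 13 mm farther back than shut.
Start: joints at [1.024, 0.491, 1.559, -0, 1.092, -0.106], TCP at [0.267, 0.565, 0.205] pointing down, gripper open.
Joint ranges: [-3.1, 3.1], [-0.84, 2.19], [0.05, 2.79], [-1.13, 4.28], [0.06, 2.93], [-2.69, 2.69]. Speed limits (rad/s): [2.22, 2.22, 2.79, 3.14, 3.14, 3.14].

### API

Orientations are given as a rotation vector (axis times angle).
In Python, from bench import goto, movel, move_j, set_gripper, hold, solve_ik, sense, grab_frame, MotionError, hand_in, grasp_offset gives the robot as it stands. Calls block until the motion is done:
- goto(position, orientation): joint-space move of the TCP to a pose.
- movel(position, rate=0.15, ori=None): straight line of the TCP; ori=None keeps the orientation; rate is the mean speed in m/s.
- move_j(angles): joint-space move.
- set_gripper(opening): opening from 0.0 (shut) to 1.0 (fully open); the grip force is fixed at half the most; returns when the fingers have stopped.
- hold(seconds).
- solve_ik(position, orientation): joint angles nearest the present ones, or None.
- sense(): the state.
- grab_frame(name): name is "side" or "top"; returns a dict with "color" (400x640x3 uint8, red, green, blue), "depth" (400x640 float32, m along the optical axis (not along the pixel's ray), 0 where there is no reading), "K" (3x3 intrinsics, pixels), "distortion" ([k1, k2, p1, p2, k3] as OpenCV has them; the pictures are not rectified), "R" (3x3) and "t" (3): a world point X has camera coordinates R X + t. Camera axes: x right, y down, z forward; pixel columns grow to the right and rows downward; lengths in m; the calibration is good to about 2 mm. A picture is of the moment at which its call begins.
A pose or a line that the arm cannot do raises MotionError and nothing moves.
- hand_in(): hands the job in; it is judged then, once.
The state is a dict: "time_s": time; "joint_pos": joint angles; "dq": joint speeds; "tau": joint torques, N m; "position": TCP position; "ee_rot": TCP orientation; "wrist_force": force on the tool from outside, world axes, zero at the start; "torque": the same for the moment, N m; "finger_gap": opening from 0.0 (shut) to 1.0 (fully open); "grip_force": force on a finger pad.
Only numpy, scipy, OpenCV 4.12 (cv2) and the standard library are available. Lean on these libraries where they do the work, as an engineer would, in place of code of your own. Each camera call takes 0.05 s, during which the arm holds its last target. There are 200 camera calls.

## Working session

There is one attempt and no reset: what is moved stays moved. The work goes in short steps, each a Python script; the robot and the scene stay as the last script left them, time stands still between calls to the robot, and variables do not carry over. Pictures are saved under pics/ and viewed, at most 10 in all, crops included, and the job is handed in when it is done.

```bash
mkdir -p pics; ls; python3 - <<'E'
from bench import *
import cv2,numpy as np,pickle
F={}
for n in("top","side"):
    f=grab_frame(n);F[n]=f
    cv2.imwrite(f"pics/{n}0.png",f["color"][:,:,::-1])
    print(n,f["K"],f["distortion"],f["R"],f["t"],-f["R"].T@f["t"])
pickle.dump(F,open("f0.pkl","wb"))
s=sense();print(s["time_s"],s["position"],s["ee_rot"],grasp_offset)
E
```

```text
pics
top [[371.67726536   0.         325.85947486]
 [  0.         371.67726536 193.9096616 ]
 [  0.           0.           1.        ]] [-0.0129016  0.         0.         0.         0.       ] [[-0.00834423 -0.99990357 -0.01110065]
 [-0.99269277  0.00961943 -0.1202852 ]
 [ 0.12038038  0.01001584 -0.99267731]] [-0.03220401  0.57210786  1.19168354] [ 0.4242033  -0.04963997  1.25141584]
side [[363.16368618   0.         321.01917758]
 [  0.         363.16368618 199.89759423]
 [  0.           0.           1.        ]] [-0.05740084  0.          0.          0.          0.        ] [[ 0.89379565 -0.44818354 -0.01615085]
 [-0.34938675 -0.67328682 -0.65162393]
 [ 0.28117297  0.58806153 -0.75837022]] [-0.53281883  0.2284667   0.98598035] [ 0.27882337 -0.66479413  0.88800703]
0.1 [0.26651168 0.5650702  0.20416414] [-6.86687075e-01 -3.06530422e+00  1.55217168e-03] 0.0187
```

View pics/top0.png

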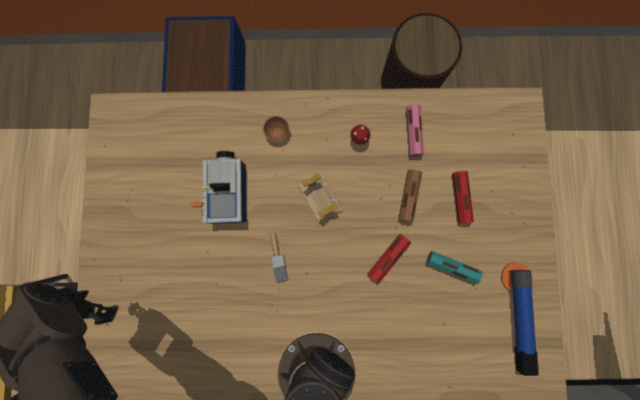

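View pics/side0.png

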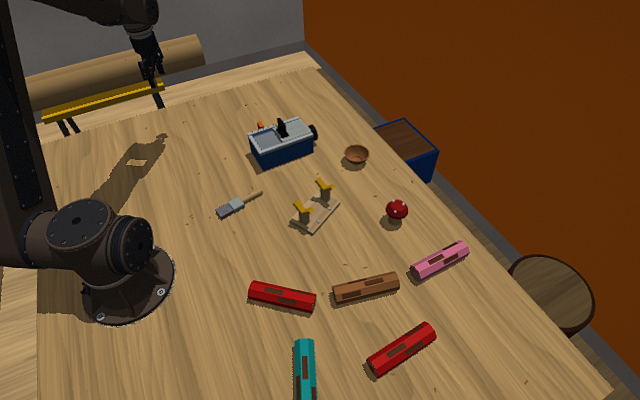

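Top view: the log candidates are brown (410,196), red (462,198), red (389,259), pink (415,130) and turquoise (454,268). Only the brown one matches the description, and it appears at (366,288) in the side view. The cradle is at (320,198), the extractor at (223,190) with its clip at (197,204), the bowl at (277,130), the mushroom at (360,134) and the brush at (278,258).

```bash
cat > h.py <<'E'
import cv2,numpy as np,pickle
def ray(f,uv):
    n=cv2.undistortPoints(np.float64(uv).reshape(-1,1,2),f["K"],f["distortion"])[:,0]
    return -f["R"].T@f["t"], np.c_[n,np.ones(len(n))]@f["R"]
def plane(f,uv,z):
    c,d=ray(f,uv); return c+d*((z-c[2])/d[:,2])[:,None]
def cloud(f,mask=None):
    v,u=np.nonzero((f["depth"]>0)&(True if mask is None else mask))
    c,d=ray(f,np.c_[u,v]); return c+d*f["depth"][v,u][:,None],np.c_[u,v]
def tri(fa,a,fb,b):
    A=[];y=[]
    for f,p in((fa,a),(fb,b)):
        c,d=ray(f,[p]);d=d[0]/np.linalg.norm(d[0]);P=np.eye(3)-np.outer(d,d);A.append(P);y.append(P@c)
    A=np.vstack(A);y=np.hstack(y);x=np.linalg.lstsq(A,y,rcond=None)[0]
    return x,np.linalg.norm(A@x-y)
E
python3 - <<'E'
from h import *
F=pickle.load(open("f0.pkl","rb"))
t,s=F["top"]["color"],F["side"]["color"]
def cr(im,x,y,w,h,W,H): return cv2.resize(im[y:y+h,x:x+w],(W,H),interpolation=cv2.INTER_CUBIC)
im=np.vstack([np.hstack([cr(t,185,145,70,50+30,350,400-0)[:300*1,:] if 0 else cr(t,185,150,75,75,300,300),cr(t,290,165,60,60,250,300),cr(t,390,165,50,60,250,300)]),
 np.hstack([cr(s,240,110,80,80,300,300),cr(s,280,165,70,80,250,300),cr(s,325,255,80,60,250,300)])])
cv2.imwrite("pics/crop.png",im[:,:,::-1])
for n in F:
    f=F[n];hsv=cv2.cvtColor(f["color"],cv2.COLOR_RGB2HSV)
    X,uv=cloud(f)
    D={"log":(380,440,160,230) if n=="top" else (325,405,260,312),"cr":(295,345,165,225) if n=="top" else (285,345,170,240),"ext":(190,250,148,228) if n=="top" else (240,322,110,172)}
    for k,(a,b,c,d) in D.items():
        m=(uv[:,0]>a)&(uv[:,0]<b)&(uv[:,1]>c)&(uv[:,1]<d)
        P=X[m];U=uv[m];h=hsv[U[:,1],U[:,0]]
        print(n,k,"zhist",[(round(i*.01,2),int(q)) for i,q in enumerate(np.histogram(P[:,2],np.arange(0,.16,.01))[0])])
    for nm,lo,hi in(("yellow",(18,150,80),(32,255,255)),("orange",(3,150,150),(14,255,255))):
        c=cv2.connectedComponentsWithStats(cv2.inRange(hsv,lo,hi))
        for i in range(1,c[0]):
            if 4<c[2][i,4]<500: print(n,nm,c[2][i],c[3][i].round(1))
E
```

```text
top log zhist [(0.0, 1231), (0.01, 23), (0.02, 36), (0.03, 262), (0.04, 444), (0.05, 15), (0.06, 0), (0.07, 0), (0.08, 0), (0.09, 0), (0.1, 0), (0.11, 0), (0.12, 0), (0.13, 0), (0.14, 0)]
top cr zhist [(0.0, 685), (0.01, 830), (0.02, 5), (0.03, 5), (0.04, 5), (0.05, 6), (0.06, 24), (0.07, 86), (0.08, 99), (0.09, 39), (0.1, 0), (0.11, 0), (0.12, 0), (0.13, 0), (0.14, 0)]
top ext zhist [(0.0, 644), (0.01, 37), (0.02, 51), (0.03, 48), (0.04, 53), (0.05, 79), (0.06, 159), (0.07, 810), (0.08, 1435), (0.09, 98), (0.1, 10), (0.11, 8), (0.12, 14), (0.13, 65), (0.14, 0)]
top yellow [302 174  18  12  77] [310.9 179.8]
top yellow [319 204  18  12  81] [327.7 209.9]
top yellow [  0 286  14  33 301] [  5.4 298. ]
top yellow [  0 378   5  22  89] [  1.7 389.6]
top orange [191 202  10   4  36] [195.9 203.6]
top orange [503 262  27  27 210] [511.9 270.8]
side log zhist [(0.0, 1406), (0.01, 76), (0.02, 113), (0.03, 379), (0.04, 754), (0.05, 2), (0.06, 0), (0.07, 0), (0.08, 0), (0.09, 0), (0.1, 0), (0.11, 0), (0.12, 0), (0.13, 0), (0.14, 0)]
side cr zhist [(0.0, 2035), (0.01, 872), (0.02, 45), (0.03, 45), (0.04, 44), (0.05, 41), (0.06, 38), (0.07, 96), (0.08, 100), (0.09, 70), (0.1, 0), (0.11, 0), (0.12, 0), (0.13, 0), (0.14, 0)]
side ext zhist [(0.0, 1590), (0.01, 124), (0.02, 135), (0.03, 140), (0.04, 149), (0.05, 147), (0.06, 178), (0.07, 530), (0.08, 846), (0.09, 67), (0.1, 21), (0.11, 20), (0.12, 15), (0.13, 44), (0.14, 0)]
side yellow [155  77   9  10  52] [159.   81.7]
side yellow [275 122   3   4   9] [276.2 123.1]
side yellow [315 177  21  13 111] [324. 184.]
side yellow [293 199  21  15 124] [302.3 207.1]
side orange [257 121   7   6  23] [260.1 123.6]
```

View pics/crop.png

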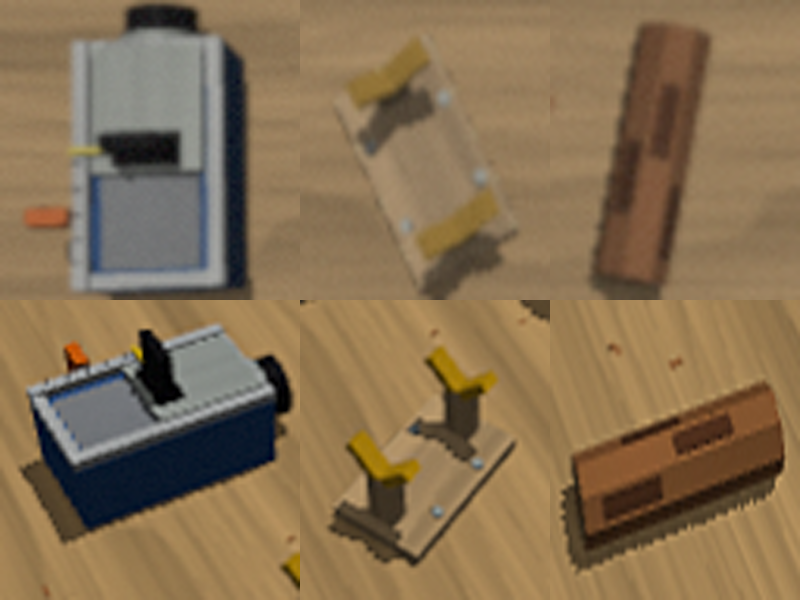

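The crop confirms the brown, unpainted blank, the cradle with its two yellow Vs, and the extractor with its black grip, yellow pointer and orange clip. Next I measure them from both views.

```bash
cat > meas.py <<'E'
from h import *
def pts(f,roi,lo=None,hi=None,zlo=-1,zhi=1):
    hsv=cv2.cvtColor(f["color"],cv2.COLOR_RGB2HSV)
    m=np.zeros(hsv.shape[:2],bool);a,b,c,d=roi;m[c:d,a:b]=1
    if lo: m&=cv2.inRange(hsv,lo,hi)>0
    X,uv=cloud(f,m);k=(X[:,2]>zlo)&(X[:,2]<zhi);return X[k],uv[k]
def rect(P):
    (c,s,a)=cv2.minAreaRect((P[:,:2]*1000).astype(np.float32))
    if s[0]<s[1]: s=s[::-1];a+=90
    return np.round(c,1),np.round(s,1),round((a+90)%180-90,1)
E
python3 - <<'E'
from meas import *
F=pickle.load(open("f0.pkl","rb"));T,S=F["top"],F["side"]
Y=((18,150,80),(32,255,255));O=((3,150,150),(14,255,255))
for n,f,rl,rc,re in(("top",T,(380,440,160,230),(295,345,165,225),(185,250,148,228)),("side",S,(325,405,260,312),(285,345,170,240),(240,322,110,172))):
    P,_=pts(f,rl,zlo=.012,zhi=.07);print(n,"log all",rect(P)); P,_=pts(f,rl,zlo=.042,zhi=.07);print("  top flat",rect(P),np.median(P[:,2]).round(4))
    P,_=pts(f,rc,zlo=.009,zhi=.022);print(n,"base",rect(P),np.median(P[:,2]).round(4))
    P,_=pts(f,rc,*Y,zlo=.055,zhi=.11)
    _,l,c=cv2.kmeans(P[:,:2].astype(np.float32),2,None,(3,50,1e-6),5,cv2.KMEANS_PP_CENTERS)
    for i in(0,1):
        Q=P[l[:,0]==i];print("  V",rect(Q),Q[:,2].min().round(3),Q[:,2].max().round(3),len(Q))
    P,_=pts(f,re,(0,0,0),(180,255,70),zlo=.1,zhi=.15);print(n,"grip",rect(P),P.mean(0).round(4),P[:,2].max().round(3),len(P))
    P2=P[P[:,2]>P[:,2].max()-.008];print("  griptop",rect(P2),P2.mean(0).round(4))
    P,_=pts(f,re,*O,zlo=.05,zhi=.11);print(n,"clip",rect(P),P[:,2].min().round(3),P[:,2].max().round(3),len(P),np.median(P,0).round(4))
    P,_=pts(f,re,*Y,zlo=.07,zhi=.11);print(n,"pointer",P.mean(0).round(4) ,len(P))
    P,_=pts(f,re,(0,0,100),(180,60,255),zlo=.076,zhi=.096);print(n,"rails",rect(P),np.median(P[:,2]).round(4),np.unique(np.round(P[:,2],3)).tolist()[::4])
E
```

```text
top log all (array([ 566.2, -315.2]), array([171.4,  47.6]), -12.3)
  top flat (array([ 566.3, -313.2]), array([170.8,  34.4]), -12.0) 0.0452
top base (array([565.8, -14.8]), array([150.3,  89.9]), 28.5) 0.0133
  V (array([515.7, -42.8]), array([57.9, 13.2]), -61.8) 0.065 0.096 78
  V (array([612.4,   9.8]), array([57.1, 14.1]), -60.6) 0.064 0.094 74
top grip (array([591.2, 293.2]), array([45., 12.]), -87.2) [0.5903 0.2905 0.1273] 0.138 87
  griptop (array([591.9, 293.6]), array([43.8, 10.1]), 89.3) [0.5914 0.292  0.1344]
top clip (array([538.5, 371.8]), array([28.3, 10. ]), 88.5) 0.087 0.096 34 [0.5372 0.3707 0.0911]Traceback (most recent call last):
  File "<stdin>", line 14, in <module>
  File "meas.py", line 6, in pts
    X,uv=cloud(f,m);k=(X[:,2]>zlo)&(X[:,2]<zhi);return X[k],uv[k]
         ~~~~~^^^^^
  File "h.py", line 9, in cloud
    c,d=ray(f,np.c_[u,v]); return c+d*f["depth"][v,u][:,None],np.c_[u,v]
        ~~~^^^^^^^^^^^^^^
  File "h.py", line 3, in ray
    n=cv2.undistortPoints(np.float64(uv).reshape(-1,1,2),f["K"],f["distortion"])[:,0]
      ~~~~~~~~~~~~~~~~~~~^^^^^^^^^^^^^^^^^^^^^^^^^^^^^^^^^^^^^^^^^^^^^^^^^^^^^^^
cv2.error: OpenCV(4.12.0) /io/opencv/modules/calib3d/src/undistort.dispatch.cpp:347: error: (-215:Assertion failed) CV_IS_MAT(_src) && CV_IS_MAT(_dst) && (_src->rows == 1 || _src->cols == 1) && (_dst->rows == 1 || _dst->cols == 1) && _src->cols + _src->rows - 1 == _dst->rows + _dst->cols - 1 && (CV_MAT_TYPE(_src->type) == CV_32FC2 || CV_MAT_TYPE(_src->type) == CV_64FC2) && (CV_MAT_TYPE(_dst->type) == CV_32FC2 || CV_MAT_TYPE(_dst->type) == CV_64FC2) in function 'cvUndistortPointsInternal'
```

```bash
python3 - <<'E'
from meas import *
F=pickle.load(open("f0.pkl","rb"));T,S=F["top"],F["side"]
Y=((18,150,80),(32,255,255));O=((3,150,150),(14,255,255))
for n,f,rl,rc,re in(("top",T,(380,440,160,230),(295,345,165,225),(185,250,148,228)),("side",S,(325,405,260,312),(285,345,170,240),(240,322,110,172))):
  if n=="side":
    P,_=pts(f,rl,zlo=.012,zhi=.07);print(n,"log all",rect(P)); P,_=pts(f,rl,zlo=.042,zhi=.07);print("  top flat",rect(P),np.median(P[:,2]).round(4))
    P,_=pts(f,rc,zlo=.009,zhi=.022);print(n,"base",rect(P),np.median(P[:,2]).round(4))
    P,_=pts(f,rc,*Y,zlo=.055,zhi=.11)
    _,l,c=cv2.kmeans(P[:,:2].astype(np.float32),2,None,(3,50,1e-6),5,cv2.KMEANS_PP_CENTERS)
    for i in(0,1):
        Q=P[l[:,0]==i];print("  V",rect(Q),Q[:,2].min().round(3),Q[:,2].max().round(3),len(Q))
    P,_=pts(f,re,(0,0,0),(180,255,70),zlo=.1,zhi=.15);print(n,"grip",rect(P),P.mean(0).round(4),P[:,2].max().round(3),len(P))
    P2=P[P[:,2]>P[:,2].max()-.008];print("  griptop",rect(P2),P2.mean(0).round(4))
    P,_=pts(f,re,*O,zlo=.05,zhi=.11);print(n,"clip",rect(P),P[:,2].min().round(3),P[:,2].max().round(3),len(P),np.median(P,0).round(4))
  P,uv=pts(f,re,(20,80,80),(35,255,255),zlo=.07,zhi=.11);print(n,"pointer",P.mean(0).round(4) ,len(P),rect(P))
  P,_=pts(f,re,(0,0,80),(180,80,255),zlo=.078,zhi=.096);print(n,"rails",rect(P),np.median(P[:,2]).round(4))
# two-ray checks
print("V pair tri",tri(T,(310.9,179.8),S,(324,184)),tri(T,(327.7,209.9),S,(302.3,207.1)))
print("clip tri",tri(T,(195.9,203.6),S,(260.1,123.6)))
E
```

```text
top pointer [0.5896 0.3424 0.0885] 16 (array([589.5, 341.1]), array([24.7,  3.2]), 88.8)
top rails (array([583. , 294.7]), array([200.3, 120.5]), 1.5) 0.0843
side log all (array([ 566.2, -316.4]), array([172.8,  49.5]), -12.5)
  top flat (array([ 565.9, -316.6]), array([172.2,  31.8]), -12.3) 0.0458
side base (array([568.1, -16.2]), array([151.9,  91.2]), 28.2) 0.015
  V (array([518.6, -43.2]), array([63.4, 18.9]), -64.3) 0.067 0.096 121
  V (array([615.9,  10.6]), array([65.2, 19.4]), -62.8) 0.065 0.097 109
side grip (array([593.3, 291. ]), array([50.2, 13.5]), -87.5) [0.5916 0.2855 0.1233] 0.139 92
  griptop (array([593.5, 290. ]), array([47.9, 12.3]), -84.8) [0.593  0.2894 0.1352]
side clip (array([541.2, 372.8]), array([27.7, 12. ]), -88.4) 0.088 0.095 20 [0.5411 0.3736 0.0918]
side pointer [0.5922 0.3435 0.0905] 7 (array([592.6, 344.2]), array([21. ,  3.6]), -88.1)
side rails (array([585.3, 295.1]), array([202.3, 125.4]), 1.1) 0.085
V pair tri (array([0.61158852, 0.00899937, 0.08690715]), np.float64(0.0009095722309684898)) (array([ 0.51534226, -0.04341323,  0.08733508]), np.float64(0.0008520425863437372))
clip tri (array([0.53958034, 0.37057651, 0.09383846]), np.float64(0.0025257917937572616))
```

All the sizes match the text: log 171x47 at z 45–46, base 150x90 at z 13–15, Vs at z 65–96, rail box 200x120. Resulting poses:
- **Log:** (566,-315.5), yaw -12.2°.
- **Cradle:** (567,-15.5), yaw 28.4°.
- **Grip:** (592.5,292), yaw about 1.3°.
- **Gate travel to the clip:** about 51 mm.

Now I grasp the log.

```bash
cat > rb.py <<'E'
from bench import *
from meas import *
from scipy.spatial.transform import Rotation as R
def down(phi):
    "tool pointing down, fingers closing along world direction phi (deg)"
    p=np.radians(phi);y=np.array([np.cos(p),np.sin(p),0]);z=np.array([0,0,-1.])
    return R.from_matrix(np.c_[np.cross(y,z),y,z]).as_rotvec()
def best(pos,phi):
    c=[(abs(q[5]),a) for a in(phi,phi+180) if (q:=solve_ik(pos,down(a))) is not None]
    return down(min(c)[1]),min(c)
E
python3 - <<'E'
from rb import *
p=sense()["position"];movel([p[0],p[1],.27],rate=.2)
L=np.array([.566,-.3155]);C=np.array([.567,-.0155])
for phi in(77.8,257.8):
    a=solve_ik([*L,.2],down(phi));b=solve_ik([*C,.2],down(phi+40.6));print(phi,a,b)
o,i=best([*L,.16],77.8);print(i)
goto([*L,.16],o);movel([*L,.006],rate=.08);print(sense()["wrist_force"])
set_gripper(0.);s=sense();print(s["finger_gap"],s["grip_force"],s["position"],s["wrist_force"],s["time_s"])
if .4<s["finger_gap"]<.68:
    movel([*L,.19],rate=.1);s=sense();print(s["finger_gap"],s["grip_force"],s["position"],s["wrist_force"],s["time_s"])
    pickle.dump(o,open("o.pkl","wb"))
E
```

```text
77.8 [-0.61039707  0.52843826  1.50400674  0.          1.10914765 -1.96826322] [-1.43775379e-01  4.13840423e-01  1.70877498e+00 -4.44089210e-16
  1.01897725e+00 -2.21024521e+00]
257.8 [-6.10397065e-01  5.28438257e-01  1.50400674e+00 -4.44089210e-16
  1.10914765e+00  1.17332943e+00] [-1.43775379e-01  4.13840423e-01  1.70877498e+00 -4.44089210e-16
  1.01897725e+00  9.31347441e-01]
(np.float64(1.1733294300905222), 257.8)
[-0.45644175  0.48988521  0.56683407]
0.341145881293262 55.47415589913726 [ 0.56801103 -0.31647252  0.01141065] [-6.43994712  7.39917394 45.63059408] 6.6333
```

Gap 0.34 and a +45 N upward force suggest the pads aren't on the vertical flats. I'll look before changing anything.

```bash
python3 - <<'E'
from rb import *
f=grab_frame("side");c=f["color"][230:330,290:430]
cv2.imwrite("pics/g1.png",cv2.resize(c,None,fx=5,fy=5,interpolation=cv2.INTER_CUBIC)[:,:,::-1])
s=sense();print(s["position"],s["wrist_force"],s["finger_gap"])
P,_=pts(f,(325,405,260,312),zlo=.042,zhi=.07);print(rect(P),np.percentile(P[:,2],[5,50,95]))
E
```

```text
[ 0.56803562 -0.31647783  0.01144294] [-8.26741644  7.14207075 46.10209776] 0.3395120431134204
(array([ 565.1, -319.6]), array([171.1,  48.8]), -17.5) [0.04266042 0.04571179 0.0501639 ]
```

View pics/g1.png

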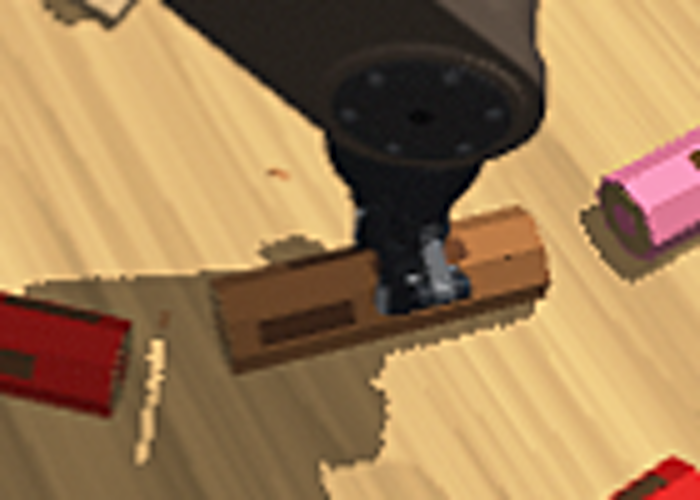

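The log still lies flat at z 46 mm and the fingers sit high, at about (420,290) in the crop, on its upper bevel. So the TCP refers to the closed fingers, and when half open the pads stand higher. I'll release, raise, re-measure and regrasp lower.

```bash
python3 - <<'E'
from rb import *
set_gripper(1.);p=sense()["position"];movel([p[0],p[1],.12],rate=.15)
q=sense()["joint_pos"];q=list(q);q[0]+=.45;move_j(q)
for n,roi in(("top",(380,440,160,230)),("side",(325,405,260,312))):
    f=grab_frame(n);P,_=pts(f,roi,zlo=.042,zhi=.07);print(n,rect(P),len(P),np.median(P[:,2]))
    P,_=pts(f,roi,zlo=.012,zhi=.07);print(n,rect(P),len(P))
    if n=="side": cv2.imwrite("pics/g2.png",f["color"][:,:,::-1])
print(sense()["time_s"],sense()["wrist_force"])
E
```

```text
top (array([ 566.4, -314.1]), array([170.3,  32.7]), -11.9) 399 0.04515320931034439
top (array([ 566.2, -315.4]), array([172.1,  48. ]), -12.9) 775
side (array([ 566.2, -316.6]), array([172. ,  33.2]), -12.1) 640 0.045796285992456276
side (array([ 566.4, -316.2]), array([172.6,  48.6]), -12.3) 1314
9.3917 [-0.27515197 -0.1713486   0.15899325]
```

Unmoved. I'll regrasp lower, stepping down with a force check.

```bash
python3 - <<'E'
from rb import *
L=[.566,-.3155];o=down(257.8)
goto([*L,.12],o);set_gripper(.72);movel([*L,.006],rate=.08)
for z in(.003,.0,-.002):
    movel([*L,z],rate=.03);fz=sense()["wrist_force"][2];print(z,fz)
    if fz>5: break
set_gripper(0.);s=sense();print(s["finger_gap"],s["grip_force"],s["position"],s["wrist_force"],s["time_s"])
E
```

```text
0.003 0.021778749428195975
0.0 0.8862267050761816
-0.002 -0.1972014853811252
0.5139024197767557 61.733715534210205 [ 0.56613634 -0.31560523 -0.00152376] [-0.27126773 -0.13448319  4.95193227] 13.4917
```

The grip is good: gap 0.51, about 45 mm. I lift it, carry it over and lower it with a force check.

```bash
python3 - <<'E'
from rb import *
L=[.566,-.3155];C=[.567,-.0155];o=down(257.8+40.6)
movel([*L,.15],rate=.12);s=sense();print(s["finger_gap"],s["position"],s["wrist_force"])
goto([*C,.15],o);movel([*C,.095],rate=.08)
hold(.2);s=sense();f0=s["wrist_force"];print(s["finger_gap"],s["position"],f0,s["time_s"])
f=grab_frame("side");cv2.imwrite("pics/g3.png",cv2.resize(f["color"][140:250,250:390],None,fx=5,fy=5)[:,:,::-1])
for n in("top","side"):
    f=grab_frame(n);roi=(285,355,150,240) if n=="top" else (275,360,150,235)
    P,_=pts(f,roi,(3,60,60),(17,255,255),zlo=.1,zhi=.15);print(n,rect(P),len(P),np.percentile(P[:,2],[50,95]))
E
```

```text
0.515291367236733 [ 0.56573705 -0.31531889  0.14919694] [-0.4644585  -0.12064397 -1.68033222]
0.5152732216294755 [ 0.56719926 -0.01550393  0.09545962] [-0.02591668  0.27864422 -2.34449593] 17.1
top (array([503.3, -73.2]), array([3.4, 3.4]), 87.7) 3 [0.12670017 0.13143615]
side (array([571.5, -20.3]), array([172.6,  56.5]), 25.3) 416 [0.14201746 0.14548816]
```

View pics/g3.png

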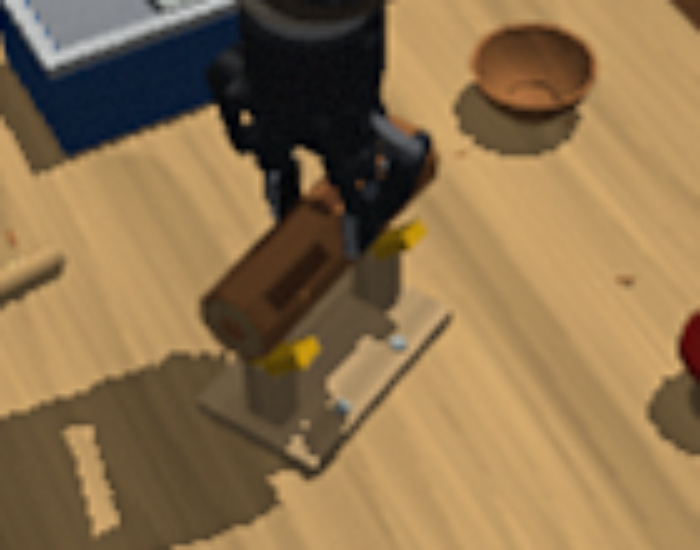

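The blank hangs level over both Vs, at (255,340) and (400,235) in the crop, aligned with the cradle. Lowering it now.

```bash
python3 - <<'E'
from rb import *
C=[.567,-.0155];f0=np.array(sense()["wrist_force"])
movel([*C,.081],rate=.05)
z=.081
while z>.072:
    df=np.array(sense()["wrist_force"])-f0;print(round(z,4),sense()["position"][2],df.round(1))
    if df[2]>4: break
    z-=.001;movel([*C,z],rate=.02)
if df[2]<25:
    set_gripper(.75);hold(.2);s=sense();print(s["finger_gap"],s["position"],s["wrist_force"])
    movel([*C,.19],rate=.1)
    o=down(1.3);G=[.5925,.292]
    print(best([*G,.2],1.3))
    q=list(sense()["joint_pos"]);q[0]+=.3;move_j(q)
    for n in("top","side"):
        f=grab_frame(n);roi=(285,355,150,240) if n=="top" else (275,360,150,235)
        P,_=pts(f,roi,(3,60,60),(17,255,255),zlo=.1,zhi=.14);print(n,rect(P),len(P),np.percentile(P[:,2],[5,50,95]))
        cv2.imwrite(f"pics/p{n}.png",cv2.resize(f["color"][140:250,250:390],None,fx=5,fy=5)[:,:,::-1])
    print(sense()["time_s"])
E
```

```text
0.081 0.08052052064764371 [0.7 1.6 1.3]
0.08 0.08011641974821328 [0.7 0.2 0.7]
0.079 0.07902617535738994 [-0.3  0.8  0.1]
0.078 0.07794158565014794 [0.6 0.6 0.6]
0.077 0.07693689796271116 [0.9 0.1 0.1]
0.076 0.07655925608815413 [-2.8  1.   6.4]
0.7437535996762529 [ 0.56697165 -0.01549579  0.0759106 ] [-0.86319127  0.87648823  0.42597328]
(array([2.19609761, 2.24649943, 0.        ]), (np.float64(0.3352711993578277), 1.3))
top (array([567., -14.]), array([171.5,  45.9]), 28.4) 818 [0.10955096 0.12017479 0.12580251]
side (array([569.2, -15.1]), array([172.4,  48.1]), 28.4) 727 [0.11127582 0.12224127 0.12650175]
21.575
```

View pics/pside.png

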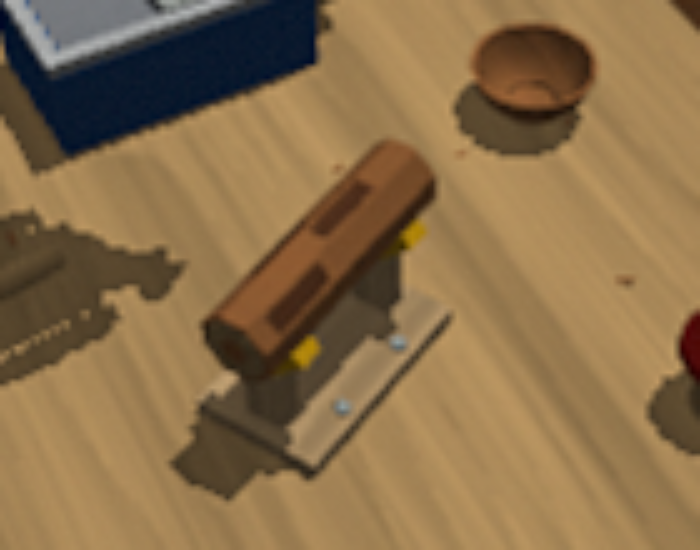

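The blank is seated at about (568,-14.5), yaw 28.4°, top z about 124 mm, resting in both Vs. Next, the gate.

```bash
python3 - <<'E'
from rb import *
a=np.radians(1.3);G=np.array([.5925,.2915]);o=down(1.3)
p=sense()["position"];movel([p[0],p[1],.22],rate=.15);set_gripper(.8)
goto([*G,.22],o);movel([*G,.097],rate=.1);print(sense()["wrist_force"])
set_gripper(0.);s=sense();print(s["finger_gap"],s["grip_force"],s["position"],s["wrist_force"],s["time_s"])
if .1<s["finger_gap"]<.3:
    p=np.array(s["position"])
    for d in(.02,.0505):
        t=p-np.array([np.cos(a),np.sin(a),0])*d;movel(t,rate=.05)
        s=sense();print(d,np.array(s["position"])-p,s["wrist_force"],s["grip_force"],s["finger_gap"])
    hold(.4)
    Yp=((20,80,80),(35,255,255));O=((3,150,150),(14,255,255))
    for n,re in(("top",(185,250,148,232)),("side",(225,322,100,172))):
        f=grab_frame(n)
        for k,c in(("pointer",Yp),("clip",O)):
            try:
                P,uv=pts(f,re,*c,zlo=.07,zhi=.11);print(n,k,rect(P),len(P),uv.mean(0))
            except Exception: print(n,k,"none")
        if n=="top": A=f["color"][160:240,180:260]
        else: A2=f["color"][100:180,225:305]
    cv2.imwrite("pics/gate.png",cv2.resize(np.hstack([A,A2]),None,fx=5,fy=5,interpolation=cv2.INTER_CUBIC)[:,:,::-1])
    s=sense();print(s["position"],s["grip_force"],s["time_s"])
E
```

```text
[ 0.31937012  0.12515418 -0.23609214]
0.1446423781852078 60.26417791843414 [0.59344262 0.29155631 0.09744515] [ 4.57476366 -0.28489871  1.27823394] 24.725
0.02 [-1.92905590e-02 -5.46749870e-04  6.77866832e-06] [ 6.77227746 -0.40773372 -2.41046988] 59.853710532188416 0.13981561356639027
0.0505 [-4.91110916e-02 -1.41358757e-03  3.27774901e-05] [ 9.97575433 -1.82972525 -3.67876851] 59.643275141716 0.14594792973600387
top pointer none
top clip none
side pointer none
side clip (array([538.9, 366.8]), array([13.9,  6. ]), 87.6) 8 [260.   124.75]
[0.54442861 0.29013032 0.0974511 ] 59.66632783412933 26.5167
```

View pics/gate.png

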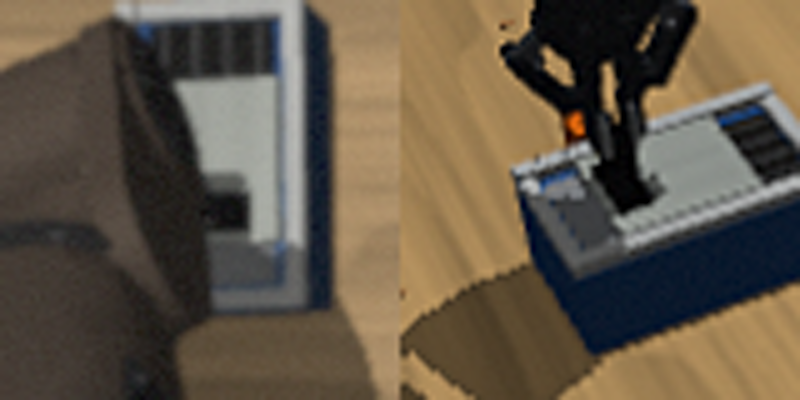

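The fingers hold the grip beside the orange clip, at (575,125) in the crop. The wrist force of 10 N matches the spring at about 50 mm, but the controller stopped 1.4 mm short. I'll correct that, check the visible end of the grip by depth, and hand in if it agrees.

```bash
python3 - <<'E'
from rb import *
s=sense();p=np.array(s["position"])
movel(np.array([.5425-.0014,.2901,p[2]]),rate=.02);hold(.8)
s=sense();print(s["position"],s["grip_force"],s["wrist_force"],s["finger_gap"],s["time_s"])
F=pickle.load(open("f0.pkl","rb"))
f=grab_frame("top")
X=[]
for g,roi in((F["top"],(185,250,148,232)),(f,(221,232,185,215))):
    P,_=pts(g,roi,(0,0,0),(180,255,70),zlo=.122,zhi=.142);P=P[P[:,1]<.281]
    print(P[:,:2].min(0),P[:,:2].max(0),len(P));X.append(P[:,0].mean() if len(P) else np.nan)
d=X[0]-X[1];print("grip shift",d)
g=grab_frame("side");P,_=pts(g,(275,360,150,235),(3,60,60),(17,255,255),zlo=.1,zhi=.14);print("log",rect(P))
if abs(d-.0507)<.004 and s["grip_force"]>20: print(hand_in())
E
```

```text
[0.54263043 0.29008218 0.09747119] 59.57705855369568 [ 9.12980446 -0.13757427 -4.1901317 ] 0.14843023236293426 27.5667
[0.58700054 0.27167421] [0.59649792 0.28096954] 17
[0.52932183 0.26944174] [0.55353308 0.28089114] 27
grip shift 0.050064148675104225
log (array([570. , -15.1]), array([173. ,  49.5]), 28.3)
the job is handed in; nothing more can be done
None
```

The job is handed in: the blank was lowered into both V rests and released, centred to within about 3 mm by camera. The gate is held about 50–51 mm open at the orange clip with 60 N grip force; the pointer itself was hidden by the arm, so I checked the gate from the grip's shift (50.1 mm against a 50.7 mm target). My first grasp slipped onto the log's bevel and was redone without moving it.

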